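Set the length stop of a saw cradle to its mark and load the blank

TASK

Get the saw cradle ready for the next cut. First slide the stop along its bar until its working face (the flat side towards the saw kerf) lines up with the pencil line on the tape, and leave it there; then lay the long squared wood blank flat in the trough, between the two saw cheeks, with its end right up against the stop, without shoving the stop off the line. Let go of everything and leave the other things on the table where they are.

Things in the scene. Friction and masses are not known exactly. Their poses are not given: they have to be found in the camera images.
- cradle: Saw cradle, screwed down: pale wooden board 140 mm (x) by 305 mm (y), 18 mm thick; origin at the centre of its underside. y runs along the trough towards the saw cheeks, x across from the trough to the steel bar. All points below have these axes; the board's top is 18 mm above the table.
- trough (a point): On the trough's floor (the board's top), mid-width, 70 mm from the kerf. The trough is the strip between two low rails (10 mm high, 12 mm wide, inner faces 32 mm apart) along the cradle's x = -40 mm, from cradle y = -137 to +125 mm.
- kerf (a point): On the trough's floor under the saw kerf (cradle y = +135 mm). There the rails end in a pair of saw cheeks, 30 mm high above the board, 32 mm apart, 18 mm long in y, with the 1.6 mm kerf in their middle. Beyond them (+y) the trough is open; the board ends 17 mm past the kerf, so a loaded blank sticks out 17 to 47 mm past the kerf.
- bar (a point): Middle of the bar: steel, 12 mm diameter, along y at cradle x = +38 mm, axis 26 mm and top 32 mm above the board. Held at cradle y = +116 and -136 mm by two dark brackets 36 mm wide (x), 18 mm thick, 36 mm high above the board.
- mark (a point): Middle of the pencil line, on a strip of masking tape (24 by 44 mm, flat) stuck to the board between the trough's rail and the bar. The line runs across, along x, and lies 95 to 125 mm from the kerf, different each time.
- stop_face (a point): In the plane of the stop's working face (its flat side towards the kerf, +y), over mid-trough, at the height of the board's top. The end of the blank goes against the stop's arm here: the arm crosses the trough from the block on the bar, 16 mm long (y), 12 to 28 mm above the board, flush with the face. The stop starts on the other side of the line from the kerf.
- stop_block (a point): Centre of the top of the stop's aluminium clamp block, which slides on the bar: 42 mm (x) by 36 mm (y), from 3 to 56 mm above the board, so its top 24 mm stand above the bar and can be pushed there from either side. The working face is its +y side, 18 mm from this point.
- stop (a joint): Position of the stop along the bar in m, 0 to 0.165, growing towards the kerf (+y of the cradle). It does not turn. It drags stiffly (about 12 N to move it, some more when fast) and stays where it is left.
- blank: The long squared wood blank, 26 mm wide (x), 142 mm long (y), 23 mm high, about 100 g, lying loose on the table to the left of the cradle; origin at the centre of its underside. Either end may go to the stop.
- offcut: Short sawn offcut of wood, 30 x 62 x 28 mm, loose, a bystander; origin at the centre of its underside.
- tin: Round wax tin, 67 mm across, 22 mm high, loose, a bystander; origin at the centre of its underside.
- file: Half-round file with wooden handle, 24 x 235 x 28 mm, long in y, loose, a bystander; origin at the centre of its underside.
Mind the look-alikes: they are no part of the job. Leave any purple look-alike of the blank alone.

How it is judged (in metres and radians):
On the way, in this order (a step that is already met when the one before it is completed fails the run):
1. the stop stands with its working face on the pencil line (within 4 mm), at rest, before the blank is in the cradle (y of stop_face in the frame of mark between -0.004 and 0.004 m and velocity of joint stop between -0.004 and 0.004 m/s and distance between blank and trough above 0.08 m), for 0.3 s.
2. the blank lies flat in the trough (x of blank in the frame of trough between -0.006 and 0.006 m and z of blank in the frame of trough between -0.003 and 0.003 m and angle between the y axis of blank and the y axis of cradle, either way round below 0.08 rad and angle between blank's own z axis and vertical below 0.05 rad), for 0.2 s.
At the end, for the whole second after the job is handed in: The stop's face is within 4 mm of the pencil line; the blank lies flat in the trough (within 6 mm of its centre line, 0.08 rad of parallel), its end within 3 mm of the stop's face; both at rest and let go; offcut, tin and file within 25 mm of where they were (all of step 2 and y of stop_face in the frame of mark between -0.004 and 0.004 m and y of blank in the frame of stop_face between 0.0685 and 0.0745 m and linear speed of blank below 0.01 m/s and velocity of joint stop between -0.004 and 0.004 m/s); the robot touches nothing.
It fails at once if the short offcut is pushed out of its place (more than 25 mm) (distance of offcut from where it was at the start of the episode above 0.025 m).
It fails at once if the wax tin is pushed out of its place (more than 25 mm) (distance of tin from where it was at the start of the episode above 0.025 m).
It fails at once if the file is pushed out of its place (more than 25 mm) (distance of file from where it was at the start of the episode above 0.025 m).
It also fails if it takes over 69 s, if anything falls off the work surface, if the arm or the gripper's body presses on something with over 40 N, if the wrist force passes 120 N, or if a joint passes its speed limit or range.

ROBOT

A 6-joint arm with a two-finger parallel gripper is mounted at the origin on a cart in front of the work surface, level with it; the furniture and walls round the work are solid. World frame = base frame: x ahead of the robot, y to its left, z up, the work surface at z = 0. Lengths are in m, angles in degrees, forces in N, time in s.
With the tool pointing down it reaches from about 0.35 to 0.775 m from the base axis. Payload 7.3 kg.
Tool frame: the origin (TCP) lies at the very end of the fingers, on their centre line; the grasp point (between the pads) lies 19 mm behind it; z points along the fingers, y is the line along which they close (so a half turn about z gives the same grasp; the last joint's range is limited). The gripper opens to 92 mm and grips with 3 to 60 N. Pads are 19 mm wide; open, the fingers measure 130 mm over their backs; the gripper's body (75 mm by 190 mm) begins 47 mm behind the grasp point.
Start: joints at [-82.907, 19.595, 87.324, -0, 73.075, -8.365], TCP at [0.14, -0.506, 0.227] pointing down, gripper open.
Joint ranges: [-145.02, 145.02], [-44.19, 115.74], [2.07, 154.8], [-57.11, 237.11], [16.16, 152.29], [-177.93, 177.93]. Speed limits (degrees/s): [147.25, 147.25, 180, 180, 180, 180].

INTERFACE

Orientations are given as [roll, pitch, yaw] about the fixed x, y, z axes, in that order (R = Rz(yaw) Ry(pitch) Rx(roll)).
In Python, from plant import state, viewer, ctrl, boxes_of, masks_of gives the robot as it stands.
- The arm moves only by the shell command python3 -m crank 'ROWS' [OPENING] [FORCE]. ROWS is JSON, a list of rows, each an object of numbers: "x", "y", "z": the shift along the world's x, y, z in units of 50 mm (1.0 is 50 mm); "roll": the turn about the world's z in units of 8 degrees (1.0 is 8 degrees). A call has exactly 10 rows; each row shifts and turns the commanded pose from where the row before left it; what a row does not reach is not made up. A row lasts 1/10 s, in which the tool goes at most 50 mm and 8.59 degrees, less where a joint would pass 70% of its speed; a pose out of reach is approached as far as the arm can. A call is refused whole if a number of a shift passes 1 or a number of a turn 1, either way. A call with a gripper value outside its range is refused whole. OPENING is the opening, from -1 (shut) to 1 (fully open), set as the call begins (- or left out, the last holds). The fingers move at their own pace and stop on an object; FORCE is the grip in N (left out, the last holds). Time passes only in rows, so rows that do not move let the fingers close, or fill a call up. It gives the time, the measured TCP pose, the force, the opening and the grip force at its end, in the units of the state.
- state(): the state, without advancing time (a new reading comes with each control period).
- viewer.snapshot(name): name is "scene" or "top" or "wrist"; returns (picture, depth): 384x512x3 uint8, blue, green, red; 384x512 float32, m along the optical axis (not along the pixel's ray), 0 where there is no reading.
- viewer.camera_info(name): a dict with "fx", "fy", "cx", "cy" (pixels), "T" (4x4, takes a point from camera to world coordinates). Camera axes: x right, y up, looking along -z (the intrinsics and any distortion apply to the point x, -y, -z); pixel columns grow to the right and rows downward; lengths in m; the calibration is good to about 2 mm. A picture is of the moment at which its call begins: read the wrist's pose just before it. camera_info takes no time and is no camera call; for the wrist camera it gives the pose at the moment of the call.
- ctrl.job_done(): hands the job in; it is judged then, once.
Trained networks look in the newest picture that a camera, given by its name, has taken for a name from the list of things; names that differ only in an ending like _2 or _b are one class to them, and where a whole thing is asked for, a point or a joint stands for the part that bears it (a point fixed in the world has none). Each returns a list of dicts, best first, with "score" (0 to 1); they miss things now and then, are a little off and sometimes report something else, mostly with a low value. They report only what shows in the picture. A call takes as long as a camera call. They do not tell look-alikes from the thing itself.
- boxes_of(camera, target): "bbox" ([centre column, centre row, width, height] in pixels, round what is visible of it).
- masks_of(camera, target): "mask" (384x512 bool, what is visible of it) and "bbox" ([centre column, centre row, width, height] in pixels, round what is visible of it).
The state is a dict: "time": time; "joints": joint angles; "joint_velocities": joint speeds; "joint_efforts": joint torques, N m; "tool_pos": TCP position; "ee_rot": TCP orientation; "force": force on the tool from outside, world axes, zero at the start; "torque": the same for the moment, N m; "opening": finger opening in m; "grip_force": force on a finger pad.
Only numpy, scipy, OpenCV 4.12 (cv2) and the standard library are available. Lean on these libraries where they do the work, as an engineer would, in place of code of your own. Each camera call takes 0.05 s, during which the arm holds its last target. There are 200 camera calls.

## Working session

There is one attempt and no reset: what is moved stays moved. The work goes in short steps, Python scripts to look and compute and a shell command to move; the robot and the scene stay as the last step left them, time stands still between calls to the robot, and variables do not carry over. Pictures are saved under pics/ and viewed, at most 10 in all, crops included, and the job is handed in when it is done.

```bash
mkdir -p pics; ls; cat > h.py <<'E'
import numpy as np,cv2
from plant import state,viewer,ctrl,boxes_of,masks_of
def cloud(n):
    ci=viewer.camera_info(n); im,d=viewer.snapshot(n)
    v,u=np.mgrid[0:384,0:512]
    P=np.stack([(u-ci['cx'])/ci['fx']*d,-(v-ci['cy'])/ci['fy']*d,-d,np.ones_like(d)],-1)@np.array(ci['T']).T
    P=P[...,:3]; P[d==0]=np.nan
    return im,P
E
python3 - <<'E'
from h import *
s=state();print(s['time'],s['tool_pos'],s['ee_rot'],s['opening'],s['force'])
for n in('top','scene'):
    im,P=cloud(n);cv2.imwrite(f'pics/{n}0.png',im);np.save(n+'P.npy',P);cv2.imwrite(n+'I.png',im)
    print(n,{k:v for k,v in viewer.camera_info(n).items()})
    for t in('cradle','blank','stop','mark','offcut','tin','file','bar'):
        print(t,[(round(b['score'],2),np.round(b['bbox']).tolist(),np.round(P[int(b['bbox'][1]),int(b['bbox'][0])],3).tolist()) for b in boxes_of(n,t)][:3])
E
```

```text
pics
0.0 [ 0.13989497 -0.50559435  0.22604396] [-1.79912340e+02 -1.18686483e-02  1.54591779e+01] 0.09197063228935073 [-0.27635338  0.12270973  0.03339525]
top {'fx': 427.2029072328383, 'fy': 427.2029072328383, 'cx': 254.80989150317353, 'cy': 193.7013514734159, 'T': array([[-0.01864922,  0.99253335, -0.12053946,  0.40105986],
       [-0.9997796 , -0.01967487, -0.00732414,  0.01468634],
       [-0.00964105,  0.12037631,  0.99268152,  1.28819742],
       [ 0.        ,  0.        ,  0.        ,  1.        ]])}
cradle [(0.77, [306.0, 190.0, 107.0, 68.0], [0.567, -0.127, 0.018])]
blank [(0.75, [294.0, 263.0, 48.0, 30.0], [0.348, -0.087, 0.024]), (0.7, [174.0, 208.0, 42.0, 31.0], [0.52, 0.265, 0.023])]
stop [(0.63, [322.0, 181.0, 13.0, 42.0], [0.586, -0.174, 0.044])]
mark [(0.49, [295.0, 191.0, 12.0, 5.0], [0.561, -0.094, 0.017])]
offcut [(0.76, [218.0, 142.0, 21.0, 21.0], [0.713, 0.132, 0.028])]
tin [(0.89, [243.0, 257.0, 19.0, 24.0], [0.371, 0.062, 0.022])]
file [(0.58, [341.0, 263.0, 62.0, 54.0], [0.349, -0.222, 0.019]), (0.44, [293.0, 192.0, 16.0, 8.0], [0.559, -0.091, 0.014])]
bar [(0.
[... 357 characters left out ...]
   [ 0.        ,  0.        ,  0.        ,  1.        ]])}
cradle [(0.87, [284.0, 182.0, 86.0, 60.0], [0.577, -0.12, 0.017])]
blank [(0.94, [204.0, 249.0, 27.0, 40.0], [0.489, 0.284, 0.024]), (0.66, [340.0, 216.0, 26.0, 37.0], [0.33, -0.065, 0.024])]
stop []
mark [(0.42, [279.0, 186.0, 9.0, 6.0], [0.569, -0.087, 0.019]), (0.18, [204.0, 248.0, 24.0, 39.0], [0.495, 0.275, 0.023])]
offcut [(0.47, [193.0, 202.0, 13.0, 18.0], [0.683, 0.153, 0.027])]
tin [(0.71, [298.0, 234.0, 24.0, 22.0], [0.363, 0.074, 0.023])]
file [(0.4, [334.0, 193.0, 20.0, 4.0], [0.437, -0.192, 0.001]), (0.18, [296.0, 165.0, 35.0, 21.0], [0.613, -0.229, 0.024])]
bar [(0.88, [285.0, 183.0, 83.0, 64.0], [0.564, -0.11, 0.022])]
```

```bash
python3 - <<'E'
import cv2
im=cv2.imread('pics/top0.png')
c=im[120:320,140:390];cv2.imwrite('pics/top0c.png',cv2.resize(c,None,fx=3,fy=3,interpolation=2)[:600,:800])
E
```

```text
(no output)
```

View pics/top0c.png

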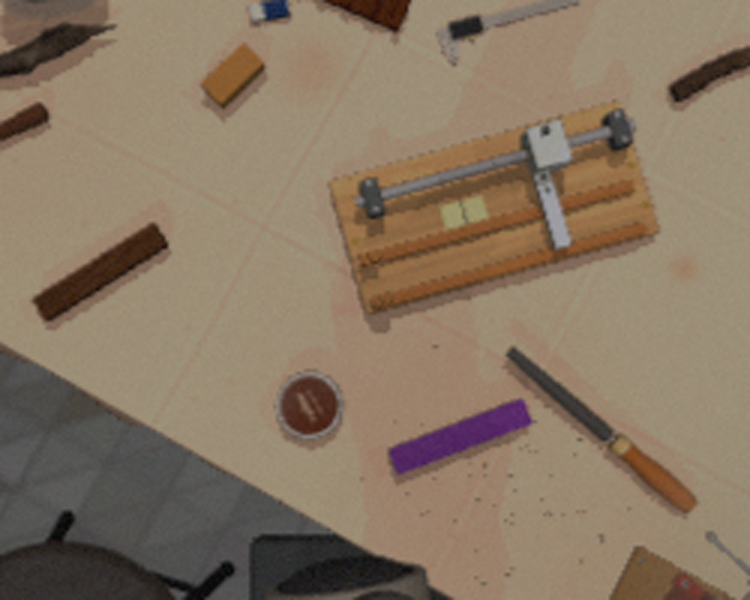

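The brown bar at full-image (173,211), left of the cradle at y≈+0.27, is the blank. The purple bar at (294,263) is the look-alike, so it stays put. The cheeks are at the cradle's left end (world +y) and the stop block is at about (322,168). Next I'll measure the cradle.

```bash
python3 - <<'E'
from h import *
P=np.load('topP.npy');im=cv2.imread('topI.png')
u0,v0,u1,v1=245,145,368,232
m=np.zeros(P.shape[:2],bool);m[v0:v1,u0:u1]=1
def rect(m):
    q=P[m][:,:2];q=q[~np.isnan(q[:,0])]
    r=cv2.minAreaRect((q*1000).astype(np.float32));return np.round(r[0],1),np.round(r[1],1),round(r[2],1),len(q)
z=P[...,2]
print('cradle',rect(m&(z>.010)))
print('block',rect(m&(z>.067)), np.nanmedian(z[m&(z>.067)]))
for n,t in(('blank','blank'),):
    mm=np.zeros_like(m);mm[185:240,145:205]=1
    print('blank',rect(mm&(z>.012)),np.nanpercentile(z[mm&(z>.012)],50))
mm=np.zeros_like(m);mm[128:160,200:235]=1;print('offcut',rect(mm&(z>.012)))
c=np.vstack([cv2.resize(im[170:220,255:375],None,fx=5,fy=5,interpolation=2),cv2.resize(im[180:235,145:265],None,fx=5,fy=5,interpolation=2)])
cv2.imwrite('pics/c1.png',c)
E
```

```text
cradle (array([ 578.5, -156.7]), array([143.5, 374.9]), 15.3, 4730)
block (array([ 620.5, -172.5]), array([41.7, 35.9]), 13.5, 181) 0.07359778602796863
blank (array([511.4, 270.3]), array([ 27.7, 141.3]), 31.7, 442) 0.021534904921844733
offcut (array([707.7, 136.1]), array([31.6, 61.7]), 45.3, 227)
```

View pics/c1.png

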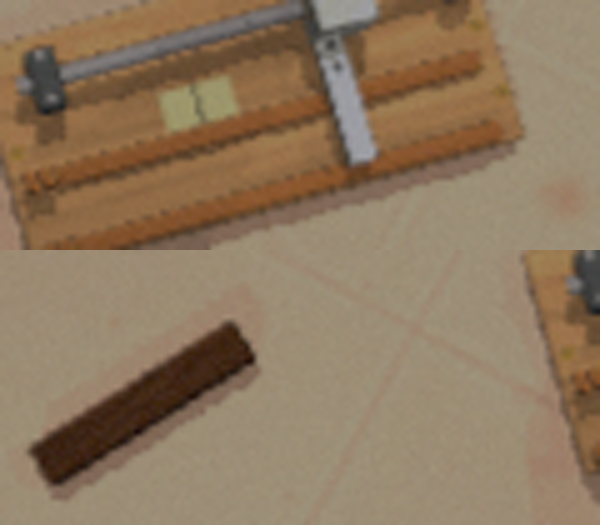

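```bash
python3 -m crank '[{"x":0.7,"y":0.5},{"x":0.7,"y":0.5},{"x":0.7,"y":0.5},{"x":0.7,"y":0.5},{"x":0.7,"y":0.5},{"x":0.7,"y":0.5},{"x":0.7,"y":0.5},{"x":0.7,"y":0.5},{"x":0.7,"y":0.5},{"x":0.7,"y":0.5}]'
python3 -m crank '[{"x":0.3,"y":0.25},{"x":0.3,"y":0.25},{"x":0.3,"y":0.25},{"x":0.3,"y":0.25},{"x":0.3,"y":0.25},{"x":0.3,"y":0.25},{"x":0.3,"y":0.25},{"x":0.1,"y":0.2},{},{}]'
python3 - <<'E'
from h import *
P=np.load('topP.npy');z=P[...,2]
m=np.zeros(P.shape[:2],bool);m[150:230,245:362]=1
lab=cv2.connectedComponents((m&(z>.010)).astype(np.uint8))[1];l=lab[190,306];q=P[lab==l][:,:2]
print(cv2.minAreaRect((q*1000).astype(np.float32)))
print(P[189:193,293:297].reshape(-1,3).mean(0))
im,P=cloud('wrist');np.save('w1.npy',P);cv2.imwrite('pics/w1.png',im)
print(state()['tool_pos'],state()['ee_rot'])
E
```

```text
((569.4307250976562, -124.16172790527344), (140.5631561279297, 306.06903076171875), 14.570326805114746)
[ 0.56257199 -0.0949709   0.01818416]
[ 0.13995914 -0.50604017  0.22675578] [1.79990737e+02 9.45479872e-04 1.54584450e+01]validation failed for argument at $[0]...
validation failed for argument at $[0]...
```

View pics/w1.png

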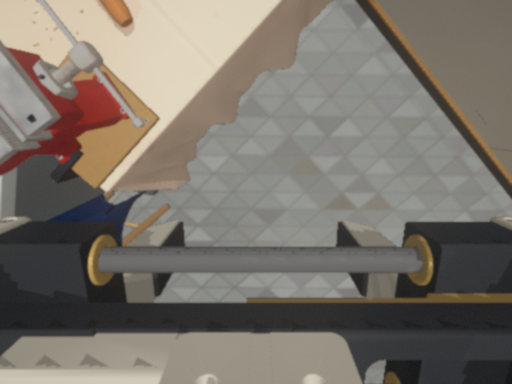

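The move was refused, because rows need every key, and the picture shows only the floor. The cradle fit is good: 140x306 mm at yaw 14.6°.

```bash
python3 -m crank '[{"x":0.7,"y":0.5,"z":0,"roll":0},{"x":0.7,"y":0.5,"z":0,"roll":0},{"x":0.7,"y":0.5,"z":0,"roll":0},{"x":0.7,"y":0.5,"z":0,"roll":0},{"x":0.7,"y":0.5,"z":0,"roll":0},{"x":0.7,"y":0.5,"z":0,"roll":0},{"x":0.7,"y":0.5,"z":0,"roll":0},{"x":0.7,"y":0.5,"z":0,"roll":0},{"x":0.7,"y":0.5,"z":0,"roll":0},{"x":0.7,"y":0.5,"z":0,"roll":0}]'
python3 -m crank '[{"x":0.3,"y":0.25,"z":0,"roll":0},{"x":0.3,"y":0.25,"z":0,"roll":0},{"x":0.3,"y":0.25,"z":0,"roll":0},{"x":0.3,"y":0.25,"z":0,"roll":0},{"x":0.3,"y":0.25,"z":0,"roll":0},{"x":0.3,"y":0.25,"z":0,"roll":0},{"x":0.3,"y":0.25,"z":0,"roll":-0.1},{"x":0.1,"y":0.2,"z":0,"roll":0},{"x":0,"y":0,"z":0,"roll":0},{"x":0,"y":0,"z":0,"roll":0}]'
python3 - <<'E'
from h import *
s=state();print(s['time'],s['tool_pos'],s['ee_rot'],s['force'])
im,P=cloud('wrist');np.save('w1.npy',P);cv2.imwrite('pics/w2.png',im)
E
```

```text
time: 1.95
tool_pos: [0.4913, -0.2548, 0.2269]
ee_rot: [180.0, -0.0, 15.5]
force: [0.3, -0.6, -0.2]
opening: 0.092
grip_force: 0.0
time: 2.95
tool_pos: [0.5995, -0.1587, 0.2267]
ee_rot: [180.0, 0.0, 14.7]
force: [0.2, 0.5, -0.1]
opening: 0.0921
grip_force: 0.0
2.95 [ 0.59947276 -0.15867441  0.22667419] [1.79991121e+02 3.75943400e-02 1.46882097e+01] [ 0.24787523  0.50171593 -0.12810397]
```

View pics/w2.png

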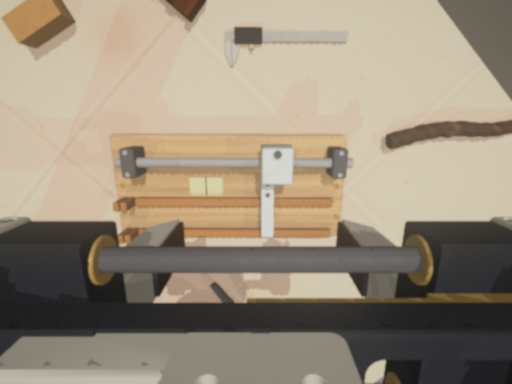

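The wrist view shows the cradle square to the image. The pencil line is at about (206,186), the stop block at (277,164) and the arm at (267,208).

```bash
python3 - <<'E'
from h import *
P=np.load('w1.npy');im=cv2.imread('pics/w2.png').astype(int);z=P[...,2]
a=np.radians(14.6);X=np.array([np.cos(a),np.sin(a)]);Y=np.array([-X[1],X[0]])
L=np.stack([(P[...,:2]-[.5694,-.1242])@X,(P[...,:2]-[.5694,-.1242])@Y],-1)
b=np.zeros(z.shape,bool);b[130:215,250:305]=1;b&=(z>.066)&(z<.085)
q=P[b][:,:2];r=cv2.minAreaRect((q*1000).astype(np.float32));print('block',r,np.median(z[b]))
print('block local',np.percentile(L[b],[1,50,99],axis=0))
g=im.sum(2)[178:194,188:225];c=g.mean(0);print(c.round().tolist())
k=204+np.argmin(c[16:22]) if 0 else 188+8+np.argmin(c[8:28]);print(k,np.nanmean(L[178:194,k],0),np.nanmean(z[178:194,k]))
w=np.zeros(z.shape,bool);w[125:245,105:352]=1
lab=cv2.connectedComponents((w&(z>.01)).astype(np.uint8))[1];l=lab[178,250]
print('cradle',cv2.minAreaRect((P[(lab==l)&(z<.03)][:,:2]*1000).astype(np.float32)))
arm=(z>.04)&(z<.05);arm[:190]=0;arm[236:]=0;arm[:,:255]=0;arm[:,280:]=0
print('arm local',np.percentile(L[arm],[2,98],axis=0),z[arm].mean())
E
```

```text
block ((623.3501586914062, -173.56674194335938), (40.79389953613281, 35.08082962036133), 14.861635208129883) 0.07330215328127854
block local [[ 0.01973661 -0.07840771]
 [ 0.04046358 -0.06083267]
 [ 0.06001527 -0.043811  ]]
[501.0, 534.0, 568.0, 581.0, 583.0, 582.0, 582.0, 583.0, 583.0, 583.0, 583.0, 583.0, 583.0, 584.0, 583.0, 581.0, 562.0, 504.0, 482.0, 545.0, 578.0, 584.0, 584.0, 584.0, 584.0, 584.0, 584.0, 584.0, 584.0, 584.0, 585.0, 584.0, 584.0, 576.0, 550.0, 513.0, 499.0]
206 [0.00479672 0.03022023] 0.018440312504279396
cradle ((571.5993041992188, -124.28335571289062), (137.84280395507812, 305.09893798828125), 14.65610122680664)
arm local [[-0.05410466 -0.05848101]
 [ 0.00547806 -0.04422314]] 0.045447256143311736
```

```bash
python3 -m crank '[{"x":0.225,"y":-0.145,"z":0,"roll":0},{"x":0.225,"y":-0.145,"z":0,"roll":0},{"x":0,"y":0,"z":-0.5,"roll":0},{"x":0,"y":0,"z":-0.5,"roll":0},{"x":0,"y":0,"z":-0.5,"roll":0},{"x":0,"y":0,"z":-0.5,"roll":0},{"x":0,"y":0,"z":-0.5,"roll":0},{"x":0,"y":0,"z":-0.5,"roll":0},{"x":0,"y":0,"z":-0.3,"roll":0},{"x":0,"y":0,"z":-0.1,"roll":0}]' 0.3 30
python3 -m crank '[{"x":0,"y":0,"z":0,"roll":0},{"x":0,"y":0,"z":0,"roll":0},{"x":0,"y":0,"z":0,"roll":0},{"x":0,"y":0,"z":0,"roll":0},{"x":0,"y":0,"z":0,"roll":0},{"x":0,"y":0,"z":0,"roll":0},{"x":0,"y":0,"z":0,"roll":0},{"x":0,"y":0,"z":0,"roll":0},{"x":0,"y":0,"z":0,"roll":0},{"x":0,"y":0,"z":0,"roll":0}]' -1 30
```

```text
time: 4.0
tool_pos: [0.6213, -0.1733, 0.0552]
ee_rot: [-179.9, 0.1, 14.6]
force: [-0.1, -0.5, 0.0]
opening: 0.0594
grip_force: 0.0
time: 5.0
tool_pos: [0.6229, -0.1724, 0.058]
ee_rot: [180.0, -0.1, 14.7]
force: [-1.6, 4.3, 6.1]
opening: 0.0358
grip_force: 30.0
```

```bash
python3 -m crank '[{"x":-0.046,"y":0.176,"z":0.06,"roll":0},{"x":-0.046,"y":0.176,"z":0,"roll":0},{"x":-0.046,"y":0.176,"z":0,"roll":0},{"x":-0.046,"y":0.176,"z":0,"roll":0},{"x":-0.046,"y":0.176,"z":0,"roll":0},{"x":-0.046,"y":0.176,"z":0,"roll":0},{"x":-0.046,"y":0.176,"z":0,"roll":0},{"x":-0.046,"y":0.176,"z":0,"roll":0},{"x":0,"y":0,"z":0,"roll":0},{"x":0,"y":0,"z":0,"roll":0}]'
python3 - <<'E'
from h import *
s=state();print(s['tool_pos'],s['force'])
im,P=cloud('wrist');np.save('w3.npy',P);cv2.imwrite('pics/w3.png',im)
im,P=cloud('top');np.save('t3.npy',P);cv2.imwrite('t3.png',im)
E
```

```text
time: 6.0
tool_pos: [0.605, -0.1039, 0.0582]
ee_rot: [179.9, -0.1, 14.6]
force: [7.3, -5.3, -15.4]
opening: 0.0357
grip_force: 30.0
[ 0.60504108 -0.10387678  0.05820527] [  7.28680873  -5.27987078 -15.3622067 ]
```

View pics/w3.png

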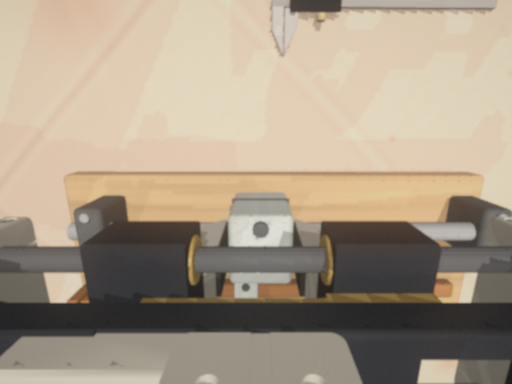

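```bash
python3 -m crank '[{"x":0,"y":0,"z":0,"roll":0},{"x":0,"y":0,"z":0,"roll":0},{"x":0,"y":0,"z":0,"roll":0},{"x":0,"y":0,"z":0,"roll":0},{"x":0,"y":0,"z":0.5,"roll":0},{"x":0,"y":0,"z":0.6,"roll":0},{"x":0,"y":0,"z":0.6,"roll":0},{"x":0,"y":0,"z":0.6,"roll":0},{"x":-0.3,"y":0,"z":0.6,"roll":0},{"x":-0.2,"y":0,"z":0,"roll":0}]' 0.3
python3 - <<'E'
from h import *
im,P=cloud('wrist');np.save('w4.npy',P);cv2.imwrite('w4.png',im);z=P[...,2]
s=state();print(s['time'],s['tool_pos'])
a=np.radians(14.6);X=np.array([np.cos(a),np.sin(a)]);Y=np.array([-X[1],X[0]])
L=np.stack([(P[...,:2]-[.5694,-.1242])@X,(P[...,:2]-[.5694,-.1242])@Y],-1)
b=(z>.067)&(z<.08)&(L[...,0]>.0)&(L[...,0]<.07)&(abs(L[...,1])<.06)
n,lab,st,_=cv2.connectedComponentsWithStats(b.astype(np.uint8));b=lab==1+np.argmax(st[1:,4])
print('block',cv2.minAreaRect((P[b][:,:2]*1000).astype(np.float32)),np.percentile(L[b],[1,50,99],axis=0))
t=(abs(L[...,0]-.005)<.012)&(abs(L[...,1]-.03)<.03)&(z<.03);v,u=np.where(t);print(u.min(),u.max(),v.min(),v.max())
sub=cv2.resize(im[v.min()-40:v.max()+40,u.min()-60:u.max()+60],None,fx=4,fy=4,interpolation=2);print(sub.shape);cv2.imwrite('pics/w4c.png',sub[:600,:800])
arm=(z>.04)&(z<.05)&(L[...,0]<.01)&(L[...,0]>-.055)&(abs(L[...,1]-.02)<.04)
print('arm',np.percentile(L[arm],[2,98],axis=0))
E
```

```text
time: 7.1
tool_pos: [0.5806, -0.1031, 0.2097]
ee_rot: [179.7, -0.4, 14.7]
force: [0.7, -0.1, -0.4]
opening: 0.0597
grip_force: 0.0
7.15 [ 0.57840669 -0.10270465  0.20764363]
block ((605.4972534179688, -105.2767562866211), (41.601139068603516, 35.557003021240234), 14.420450210571289) [[ 0.01921275 -0.00812098]
 [ 0.04047892  0.00922774]
 [ 0.06036252  0.02693536]]
226 272 177 195
(392, 664, 3)
arm [[-0.0534854   0.01231203]
 [ 0.00888754  0.02695394]]
```

View pics/w4c.png

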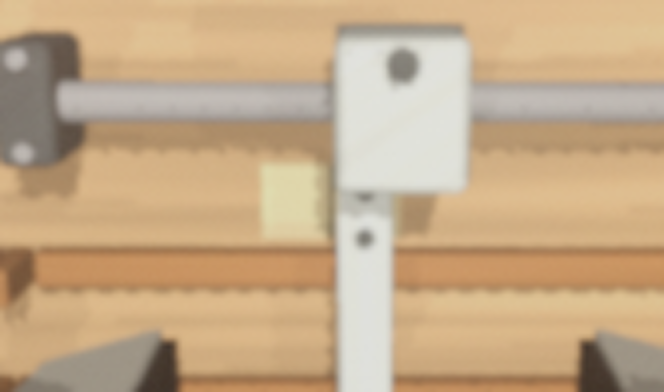

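The stop face is at crop column 337. The tape's left edge is at 261, and the line is close to the face, with a dark strip at about 322. I'll cross-check this against the tape's left edge.

```bash
python3 - <<'E'
from h import *
a=np.radians(14.6);X=np.array([np.cos(a),np.sin(a)]);Y=np.array([-X[1],X[0]])
for f,i,hi in(('w1.npy','pics/w2.png',.06),('w4.npy','w4.png',.06)):
    P=np.load(f);im=cv2.imread(i).astype(int);z=P[...,2]
    L=np.stack([(P[...,:2]-[.5694,-.1242])@X,(P[...,:2]-[.5694,-.1242])@Y],-1)
    m=(abs(L[...,0]-.005)<.007)&(abs(z-.018)<.006)
    for y in np.arange(.016,.062,.0015):
        k=m&(abs(L[...,1]-y)<.00075)
        if k.sum(): print(f'{y:.4f}:',im[k].mean(0).round().astype(int).tolist(),end=' ')
    print()
    w=(abs(L[...,0])<.1)&(abs(L[...,1])<.17)&(abs(z-.018)<.005)
    n,lab,st,_=cv2.connectedComponentsWithStats(w.astype(np.uint8));w=lab==1+np.argmax(st[1:,4])
    print(np.percentile(L[w],[.2,99.8],axis=0))
E
```

```text
0.0160: [166, 209, 213] 0.0175: [166, 209, 213] 0.0190: [166, 209, 213] 0.0205: [166, 209, 213] 0.0220: [165, 208, 213] 0.0235: [166, 208, 213] 0.0250: [166, 209, 213] 0.0265: [165, 209, 213] 0.0280: [163, 206, 211] 0.0295: [148, 189, 194] 0.0310: [137, 176, 182] 0.0325: [155, 198, 202] 0.0340: [164, 207, 212] 0.0355: [165, 208, 213] 0.0370: [165, 209, 213] 0.0385: [165, 208, 213] 0.0400: [165, 208, 213] 0.0415: [165, 208, 213] 0.0430: [165, 208, 213] 0.0445: [165, 208, 213] 0.0460: [165, 208, 213] 0.0475: [165, 208, 213] 0.0490: [165, 208, 213] 0.0505: [163, 207, 212] 0.0520: [158, 202, 211] 0.0535: [141, 185, 206] 0.0550: [126, 170, 202] 0.0565: [123, 167, 202] 0.0580: [121, 165, 200] 0.0595: [122, 165, 200] 0.0610: [122, 166, 201] 
[[-0.01166181 -0.15036223]
 [ 0.07108837  0.15066359]]
0.0280: [158, 178, 185] 0.0295: [134, 157, 168] 0.0310: [111, 142, 158] 0.0325: [126, 162, 178] 0.0340: [136, 175, 191] 0.0355: [146, 186, 200] 0.0370: [164, 207, 217] 0.0385: [171, 213, 223] 0.0400: [171, 214, 223] 0.0415: [171, 214, 223] 0.0430: [171, 214, 223] 0.0445: [171, 214, 223] 0.0460: [171, 213, 223] 0.0475: [171, 214, 223] 0.0490: [172, 215, 223] 0.0505: [174, 216, 223] 0.0520: [169, 212, 221] 0.0535: [150, 195, 217] 0.0550: [135, 179, 212] 0.0565: [133, 177, 212] 0.0580: [133, 177, 212] 0.0595: [133, 177, 212] 0.0610: [133, 177, 212] 
[[-0.01228387 -0.1499731 ]
 [ 0.071315    0.15068778]]
```

```bash
python3 -c "
from h import *
s=state();print(s['tool_pos'],(np.array([.605,-.1039,.058])-s['tool_pos'])/.05)"
```

```text
[ 0.57840669 -0.10270465  0.20764363] [ 0.5318661  -0.02390709 -2.99287258]
```

```bash
python3 -m crank '[{"x":0.26,"y":0,"z":0,"roll":0},{"x":0.27,"y":-0.02,"z":0,"roll":0},{"x":0,"y":0,"z":-0.5,"roll":0},{"x":0,"y":0,"z":-0.5,"roll":0},{"x":0,"y":0,"z":-0.5,"roll":0},{"x":0,"y":0,"z":-0.5,"roll":0},{"x":0,"y":0,"z":-0.5,"roll":0},{"x":0,"y":0,"z":-0.4,"roll":0},{"x":0,"y":0,"z":0,"roll":0},{"x":0,"y":0,"z":0,"roll":0}]' 0.3 30
python3 -m crank '[{"x":0,"y":0,"z":0,"roll":0},{"x":0,"y":0,"z":0,"roll":0},{"x":0,"y":0,"z":0,"roll":0},{"x":0,"y":0,"z":0,"roll":0},{"x":0,"y":0,"z":0,"roll":0},{"x":0,"y":0,"z":0,"roll":0},{"x":0,"y":0,"z":0,"roll":0},{"x":0,"y":0,"z":0,"roll":0},{"x":0,"y":0,"z":0,"roll":0},{"x":0,"y":0,"z":0,"roll":0}]' -1 30
```

```text
time: 8.15
tool_pos: [0.6056, -0.1035, 0.0597]
ee_rot: [-180.0, 0.0, 14.7]
force: [1.8, -0.1, -0.1]
opening: 0.0595
grip_force: 0.0
time: 9.15
tool_pos: [0.6059, -0.1037, 0.0605]
ee_rot: [180.0, -0.1, 14.7]
force: [-0.6, -1.0, 6.0]
opening: 0.0355
grip_force: 30.0
```

```bash
python3 -m crank '[{"x":-0.011,"y":0.042,"z":0,"roll":0},{"x":-0.011,"y":0.042,"z":0,"roll":0},{"x":0,"y":0,"z":0,"roll":0},{"x":0,"y":0,"z":0,"roll":0},{"x":0,"y":0,"z":0,"roll":0},{"x":0,"y":0,"z":0,"roll":0},{"x":0,"y":0,"z":0,"roll":0},{"x":0,"y":0,"z":0,"roll":0},{"x":0,"y":0,"z":0,"roll":0},{"x":0,"y":0,"z":0,"roll":0}]'
```

```text
time: 10.15
tool_pos: [0.6056, -0.1022, 0.0605]
ee_rot: [179.7, -0.1, 14.6]
force: [0.7, -10.3, 3.0]
opening: 0.0355
grip_force: 30.0
```

```bash
python3 -m crank '[{"x":-0.01,"y":0.04,"z":0,"roll":0},{"x":0,"y":0,"z":0,"roll":0},{"x":0,"y":0,"z":0,"roll":0},{"x":0,"y":0,"z":0,"roll":0},{"x":0,"y":0,"z":0,"roll":0},{"x":0,"y":0,"z":0,"roll":0},{"x":0,"y":0,"z":0,"roll":0},{"x":0,"y":0,"z":0,"roll":0},{"x":0,"y":0,"z":0,"roll":0},{"x":0,"y":0,"z":0,"roll":0}]'
```

```text
time: 11.15
tool_pos: [0.6051, -0.1005, 0.0606]
ee_rot: [179.7, -0.1, 14.6]
force: [0.7, -11.1, 2.5]
opening: 0.036
grip_force: 30.0
```

```bash
python3 -m crank '[{"x":0,"y":0,"z":0,"roll":0},{"x":0,"y":0,"z":0,"roll":0},{"x":0,"y":0,"z":0,"roll":0},{"x":0,"y":0,"z":0,"roll":0},{"x":0,"y":0,"z":0.5,"roll":0},{"x":0,"y":0,"z":0.6,"roll":0},{"x":0,"y":0,"z":0.6,"roll":0},{"x":0,"y":0,"z":0.6,"roll":0},{"x":-0.3,"y":0,"z":0.6,"roll":0},{"x":-0.2,"y":0,"z":0,"roll":0}]' 0.3
cat >> h.py <<'E'
a=np.radians(14.6);X=np.array([np.cos(a),np.sin(a)]);Y=np.array([-X[1],X[0]])
def loc(P): return np.stack([(P[...,:2]-[.5694,-.1242])@X,(P[...,:2]-[.5694,-.1242])@Y],-1)
def look(n='wrist'):
    im,P=cloud(n);z=P[...,2];L=loc(P)
    def big(b):
        n,lab,st,_=cv2.connectedComponentsWithStats(b.astype(np.uint8));return lab==1+np.argmax(st[1:,4])
    b=big((z>.067)&(z<.08)&(L[...,0]>.0)&(L[...,0]<.07)&(abs(L[...,1])<.06))
    print('block',np.percentile(L[b],[1,50,99],axis=0).round(4).tolist())
    arm=(z>.04)&(z<.05)&(L[...,0]<.01)&(L[...,0]>-.055)&(abs(L[...,1]-.02)<.04)
    if arm.sum():print('arm',np.percentile(L[arm],[2,98],axis=0).round(4).tolist())
    m=(abs(L[...,0]-.005)<.007)&(abs(z-.018)<.006)
    for y in np.arange(.026,.056,.0015):
        k=m&(abs(L[...,1]-y)<.00075)
        if k.sum(): print(f'{y:.4f}:{im[k].mean():.0f}',end=' ')
    print();return im,P,L
E
python3 - <<'E'
from h import *
im,P,L=look();s=state();print(s['time'],s['tool_pos'])
cv2.imwrite('w5.png',im)
E
```

```text
time: 12.15
tool_pos: [0.5804, -0.0976, 0.2092]
ee_rot: [179.8, -0.4, 14.7]
force: [0.6, -0.3, 0.6]
opening: 0.0596
grip_force: 0.0
block [[0.0194, -0.0047], [0.0403, 0.0129], [0.0604, 0.0302]]
arm [[-0.0536, 0.0154], [0.0086, 0.0299]]
0.0320:174 0.0335:166 0.0350:168 0.0365:170 0.0380:178 0.0395:191 0.0410:200 0.0425:203 0.0440:203 0.0455:203 0.0470:203 0.0485:203 0.0500:202 0.0515:196 0.0530:184 0.0545:176 
12.2 [ 0.57827444 -0.09725509  0.20718221]
```

The stop face is at 30.8 mm and the line at 30.8 mm, so they're aligned. Next is the brown blank.

```bash
python3 -m crank '[{"x":-0.134,"y":0.735,"z":0,"roll":-0.91},{"x":-0.134,"y":0.735,"z":0,"roll":-0.91},{"x":-0.134,"y":0.735,"z":0,"roll":-0.91},{"x":-0.134,"y":0.735,"z":0,"roll":-0.91},{"x":-0.134,"y":0.735,"z":0,"roll":-0.91},{"x":-0.134,"y":0.735,"z":0,"roll":-0.91},{"x":-0.134,"y":0.735,"z":0,"roll":-0.91},{"x":-0.134,"y":0.735,"z":0,"roll":-0.91},{"x":-0.134,"y":0.735,"z":0,"roll":-0.91},{"x":-0.134,"y":0.735,"z":0,"roll":-0.91}]' 0.3
python3 - <<'E'
from h import *
viewer.snapshot('wrist');viewer.snapshot('wrist')
im,P=cloud('wrist');z=P[...,2];s=state();print(s['time'],s['tool_pos'],s['ee_rot'],s['joints'])
b=(z>.015)&(z<.03)&(np.hypot(P[...,0]-.511,P[...,1]-.27)<.09)
n,lab,st,_=cv2.connectedComponentsWithStats(b.astype(np.uint8));b=lab==1+np.argmax(st[1:,4])
print(cv2.minAreaRect((P[b][:,:2]*1000).astype(np.float32)),np.median(z[b]),st[1:],im[b].mean(0))
E
```

```text
time: 13.2
tool_pos: [0.5112, 0.2718, 0.204]
ee_rot: [179.9, 0.0, -58.4]
force: [1.2, -0.1, -0.3]
opening: 0.0596
grip_force: 0.0
13.35 [0.51092567 0.27209676 0.20378311] [ 1.79907605e+02  2.90682942e-02 -5.78889424e+01] [2.04481955e+01 2.63365475e+01 8.05392440e+01 1.02256158e-02
 7.32205723e+01 1.68334154e+02]
((512.6563720703125, 271.22296142578125), (25.56846046447754, 141.89468383789062), 31.628259658813477) 0.022468920738507925 [[ 251  114   22  115 2436]] [ 76.33456486  99.841133   133.93267652]
```

The blob measures 25.6x142 mm, brown, 22 mm high, at yaw 31.6°, so it's the blank. Going down to grip.

```bash
python3 -m crank '[{"x":0.03,"y":-0.02,"z":-0.5,"roll":-0.05},{"x":0,"y":0,"z":-0.5,"roll":0},{"x":0,"y":0,"z":-0.5,"roll":0},{"x":0,"y":0,"z":-0.5,"roll":0},{"x":0,"y":0,"z":-0.5,"roll":0},{"x":0,"y":0,"z":-0.5,"roll":0},{"x":0,"y":0,"z":-0.5,"roll":0},{"x":0,"y":0,"z":-0.3,"roll":0},{"x":0,"y":0,"z":0,"roll":0},{"x":0,"y":0,"z":0,"roll":0}]' 0.3
```

```text
time: 14.35
tool_pos: [0.5138, 0.2683, 0.0148]
ee_rot: [180.0, -0.0, -58.5]
force: [0.4, 0.4, -0.1]
opening: 0.0595
grip_force: 0.0
```

```bash
python3 -m crank '[{"x":0,"y":0,"z":0,"roll":0},{"x":0,"y":0,"z":0,"roll":0},{"x":0,"y":0,"z":0,"roll":0},{"x":0,"y":0,"z":0,"roll":0},{"x":0,"y":0,"z":0,"roll":0},{"x":0,"y":0,"z":0,"roll":0},{"x":0,"y":0,"z":0,"roll":0},{"x":0,"y":0,"z":0,"roll":0},{"x":0,"y":0,"z":0,"roll":0},{"x":0,"y":0,"z":0,"roll":0}]' -1 25
```

```text
time: 15.35
tool_pos: [0.5135, 0.2691, 0.015]
ee_rot: [-180.0, -0.0, -58.5]
force: [-2.5, -0.0, 5.7]
opening: 0.0258
grip_force: 25.0
```

```bash
python3 -m crank '[{"x":0,"y":0,"z":0.5,"roll":0},{"x":0,"y":0,"z":0.5,"roll":0},{"x":0,"y":0,"z":0.5,"roll":0},{"x":0,"y":-0.2,"z":0.5,"roll":0},{"x":0,"y":-0.5,"z":0.2,"roll":0},{"x":0,"y":-0.7,"z":0,"roll":-0.5},{"x":0,"y":-0.7,"z":0,"roll":-0.5},{"x":0,"y":-0.7,"z":0,"roll":-0.5},{"x":0,"y":-0.7,"z":0,"roll":-0.5},{"x":0,"y":-0.7,"z":0,"roll":-0.1}]'
python3 - <<'E'
from h import *
for f in('w1.npy','topP.npy'):
    P=np.load(f);L=loc(P);z=P[...,2]
    for y0,y1 in((-.02,.02),(.05,.08),(.08,.12)):
      m=(L[...,1]>y0)&(L[...,1]<y1)
      r=[]
      for x in np.arange(-.08,-.0,.002):
        k=m&(abs(L[...,0]-x)<.001)
        r.append(f'{x*1000:.0f}:{np.nanmedian(z[k])*1000:.0f}' if k.sum()>2 else '')
      print(f,y0,' '.join(r))
s=state();print(s['tool_pos'],s['ee_rot'],s['joints'][5],s['opening'],loc(np.array(s['tool_pos'])))
E
```

```text
time: 16.35
tool_pos: [0.5131, 0.0577, 0.1243]
ee_rot: [180.0, 0.0, -75.5]
force: [0.2, 0.2, -0.9]
opening: 0.0258
grip_force: 25.0
w1.npy -0.02 -80:-1 -78:0      -66:27 -64:28 -62:27 -60:28 -58:28 -56:26 -54:20 -52:18 -50:17 -48:18 -46:17 -44:17 -42:18 -40:17 -38:17 -36:18 -34:17 -32:17 -30:17 -28:17 -26:18  -22:27 -20:27 -18:27 -16:28 -14:28 -12:26 -10:19 -8:17 -6:18 -4:17 -2:18
w1.npy 0.05 -80:-1       -66:26 -64:27 -62:27 -60:28 -58:27 -56:26 -54:18 -52:18 -50:17 -48:18 -46:17 -44:17 -42:18 -40:17 -38:17 -36:18 -34:18 -32:17 -30:17 -28:17 -26:17  -22:27 -20:28 -18:27 -16:28 -14:27 -12:27 -10:19 -8:17 -6:17 -4:17 -2:18
w1.npy 0.08             -56:26 -54:18 -52:18 -50:17 -48:18 -46:17 -44:17 -42:18 -40:17 -38:17 -36:18 -34:17 -32:18 -30:17 -28:17 -26:18  -22:27 -20:28 -18:27 -16:28 -14:27 -12:27 -10:20 -8:17 -6:18 -4:17 -2:17
topP.npy -0.02 -80:-1 -78:-0 -76:-2 -74:0 -72:-1 -70:12 -68:24 -66:28 -64:28 -62:26 -60:28 -58:28 -56:21 -54:18 -52:18 -50:17 -48:18 -46:16 -44:16 -42:18 -40:17 -38:18 -36:18 -34:18 -32:16 -30:18 -28:18 -26:18 -24:25 -22:29 -20:28 -18:28 -16:28 -14:28 -12:19 -10:17 -8:19 -6:18 -4:17 -2:18
topP.npy 0.05 -80:-0 -78:1 -76:-1 -74:-1 -72:-2 -70:8 -68:25 -66:27 -64:27 -62:28 -60:29 -58:26 -56:22 -54:17 -52:16 -50:20 -48:19 -46:18 -44:18 -42:17 -40:17 -38:16 -36:18 -34:18 -32:19 -30:16 -28:15 -26:18 -24:23 -22:27 -20:29 -18:29 -16:28 -14:27 -12:25 -10:16 -8:17 -6:18 -4:17 -2:18
topP.npy 0.08 -80:-0 -78:-2 -76:-1 -74:0 -72:-1 -70:13 -68:24 -66:28 -64:27 -62:26 -60:28 -58:26 -56:21 -54:17 -52:17 -50:16 -48:17 -46:17 -44:18 -42:17 -40:18 -38:16 -36:18 -34:17 -32:16 -30:16 -28:18 -26:17 -24:26 -22:27 -20:28 -18:27 -16:27 -14:27 -12:20 -10:18 -8:17 -6:18 -4:16 -2:17
[0.51312304 0.0577252  0.12428377] [ 1.79967581e+02  1.01781229e-02 -7.54607221e+01] 163.37013313734374 0.02580065134179324 [-0.00860196  0.19023638]
```

```bash
python3 -m crank '[{"x":-0.04,"y":-0.456,"z":0,"roll":0},{"x":-0.04,"y":-0.456,"z":0,"roll":0},{"x":-0.04,"y":-0.456,"z":0,"roll":0},{"x":-0.04,"y":-0.456,"z":0,"roll":0},{"x":0,"y":0,"z":-0.2,"roll":0},{"x":0,"y":0,"z":-0.3,"roll":0},{"x":0,"y":0,"z":-0.3,"roll":0},{"x":0,"y":0,"z":0,"roll":0},{"x":0,"y":0,"z":0,"roll":0},{"x":0,"y":0,"z":0,"roll":0}]'
python3 - <<'E'
from h import *
s=state();print(s['tool_pos'],loc(np.array(s['tool_pos'])),s['ee_rot'])
for n in('wrist','top'):
    im,P=cloud(n);z=P[...,2];L=loc(P);np.save(n+'6.npy',P);cv2.imwrite(n+'6.png',im)
    b=(z>.07)&(z<.10)&(abs(L[...,0]+.04)<.03)&(abs(L[...,1]-.104)<.1)
    print(n,b.sum(),np.percentile(L[b],[1,50,99],axis=0).round(4).tolist(),np.median(z[b]))
im=np.hstack([cv2.imread('wrist6.png'),cv2.resize(cv2.imread('top6.png')[140:240,240:380],(538,384))]);cv2.imwrite('pics/p6.png',cv2.resize(im,(800,293)))
E
```

```text
time: 17.35
tool_pos: [0.5059, -0.0318, 0.0852]
ee_rot: [-180.0, -0.0, -75.3]
force: [0.8, -0.3, -1.2]
opening: 0.0256
grip_force: 25.0
[ 0.50587191 -0.03180016  0.0851786 ] [-0.03818555  0.10542966] [-1.79958707e+02 -1.76711155e-02 -7.53184217e+01]
wrist 7448 [[-0.0545, 0.0373], [-0.0359, 0.0776], [-0.0176, 0.1404]] 0.0925702303820397
top 51 [[-0.0509, 0.1369], [-0.0446, 0.1513], [-0.035, 0.1653]] 0.09186571139717103
```

View pics/p6.png

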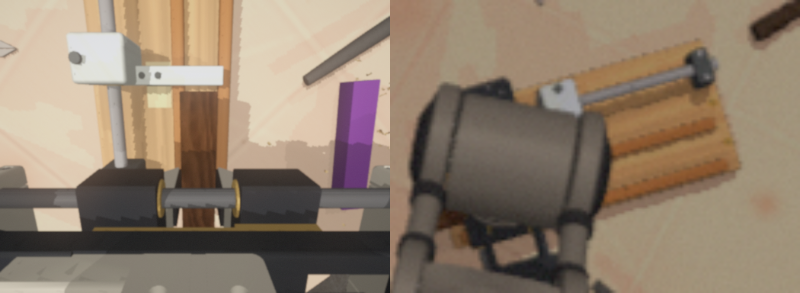

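The wrist view shows the blank over the trough, with its far end at (198,95) just short of the stop arm, and the stop untouched. I'll measure lateral offset and gap.

```bash
python3 - <<'E'
from h import *
P=np.load('wrist6.npy');L=loc(P);z=P[...,2]
b=(z>.085)&(z<.10)&(abs(L[...,0]+.04)<.03)&(L[...,1]>.03)
for y in np.arange(.035,.085,.005):
    k=b&(abs(L[...,1]-y)<.0025)
    if k.sum()>5:print(round(y,3),k.sum(),np.percentile(L[k][:,0],[1,99]).round(4),np.median(z[k]).round(4))
k=b&(L[...,1]<.06);print('end',np.percentile(L[k][:,1],[.5,2]))
for y in (0.0,-.03,-.06):
    print(y,[f'{x*1000:.0f}:{np.nanmedian(z[q])*1000:.0f}' for x in np.arange(-.06,-.01,.002) if (q:=(abs(L[...,1]-y)<.01)&(abs(L[...,0]-x)<.001)).sum()>2])
A=(z>.038)&(z<.05)&(L[...,0]<-.0)&(L[...,0]>-.055)&(abs(L[...,1]-.02)<.03);print('arm',np.percentile(L[A],[1,99],axis=0))
E
```

```text
0.035 97 [-0.048  -0.0237] 0.0924
0.04 498 [-0.0486 -0.0232] 0.0925
0.045 491 [-0.0487 -0.0231] 0.0926
0.05 453 [-0.0485 -0.0229] 0.0926
0.055 465 [-0.0484 -0.0234] 0.0925
0.06 442 [-0.0485 -0.0233] 0.0926
0.065 427 [-0.0487 -0.0232] 0.0925
0.07 431 [-0.0488 -0.0231] 0.0926
0.075 416 [-0.0488 -0.0231] 0.0926
0.08 394 [-0.0484 -0.0235] 0.0926
end [0.03676256 0.0368149 ]
0.0 ['-60:28', '-58:27', '-56:27', '-54:18', '-52:17', '-50:18', '-48:17', '-46:17', '-44:17', '-42:17', '-40:17', '-38:17', '-36:17', '-34:17', '-32:17', '-30:17', '-28:17', '-26:17', '-24:17', '-22:26', '-20:27', '-18:27', '-16:27', '-14:28', '-12:27']
-0.03 ['-60:27', '-58:27', '-56:27', '-54:18', '-52:17', '-50:17', '-48:17', '-46:17', '-44:17', '-42:17', '-40:17', '-38:17', '-36:17', '-34:17', '-32:17', '-30:17', '-28:17', '-26:17', '-24:17', '-22:26', '-20:27', '-18:28', '-16:27', '-14:27', '-12:27']
-0.06 []
arm [[-0.05456972  0.01595612]
 [-0.00060638  0.03124625]]
```

```bash
python3 -m crank '[{"x":-0.028,"y":-0.048,"z":0,"roll":0},{"x":0,"y":0,"z":-0.12,"roll":0},{"x":0,"y":0,"z":-0.12,"roll":0},{"x":0,"y":0,"z":-0.12,"roll":0},{"x":0,"y":0,"z":0,"roll":0},{"x":0,"y":0,"z":0,"roll":0},{"x":0,"y":0,"z":0,"roll":0},{"x":0,"y":0,"z":0,"roll":0},{"x":0,"y":0,"z":0,"roll":0},{"x":0,"y":0,"z":0,"roll":0}]'
cat > m.py <<'E'
from h import *
s=state();t=np.array(s['tool_pos']);print(s['time'],t,loc(t),s['ee_rot'][2],s['force'])
im,P=cloud('wrist');cv2.imwrite('m.png',im);L=loc(P);z=P[...,2];zt=t[2]+.008
b=(abs(z-zt)<.004)&(abs(L[...,0]+.04)<.025)&(L[...,1]>.03)&(L[...,1]<.08)
for y in (.045,.06,.075):
    k=b&(abs(L[...,1]-y)<.005)
    if k.sum()>5:q=np.percentile(L[k][:,0],[1,99]);print(round(y,3),k.sum(),q.round(4),q.mean().round(4),np.median(z[k]).round(4))
print('end',np.percentile(L[b][:,1],1))
k=(abs(L[...,1])<.015)&(abs(z-.018)<.004)&(abs(L[...,0]+.039)<.025);q=np.percentile(L[k][:,0],[1,99]);print('trough',q,q.mean())
A=(z>.038)&(z<.05)&(L[...,0]<-.0)&(L[...,0]>-.055)&(abs(L[...,1]-.02)<.02);print('arm',np.percentile(L[A][:,1],[1,99]))
E
python3 m.py
```

```text
time: 18.45
tool_pos: [0.5041, -0.0345, 0.0669]
ee_rot: [-180.0, -0.0, -75.3]
force: [-0.2, -0.2, -0.7]
opening: 0.0256
grip_force: 25.0
18.45 [ 0.50413549 -0.03454653  0.06688341] [-0.04055817  0.10320966] -75.34346569398865 [-0.19929599 -0.19561388 -0.68962843]
0.045 984 [-0.0511 -0.0254] -0.0383 0.0743
0.06 875 [-0.051  -0.0257] -0.0383 0.0743
0.075 816 [-0.0509 -0.0258] -0.0383 0.0743
end 0.03460412638345009
trough [-0.05444556 -0.02248462] -0.03846509055123744
arm [0.01561195 0.03124674]
```

```bash
python3 -m crank '[{"x":0,"y":0,"z":-0.1,"roll":0},{"x":0,"y":0,"z":-0.1,"roll":0},{"x":0,"y":0,"z":-0.1,"roll":0},{"x":0,"y":0,"z":-0.1,"roll":0},{"x":0,"y":0,"z":-0.1,"roll":0},{"x":0,"y":0,"z":-0.1,"roll":0},{"x":0,"y":0,"z":-0.02,"roll":0},{"x":0,"y":0,"z":0,"roll":0},{"x":0,"y":0,"z":0,"roll":0},{"x":0,"y":0,"z":0,"roll":0}]'
python3 m.py
```

```text
time: 19.5
tool_pos: [0.5042, -0.0346, 0.036]
ee_rot: [-180.0, -0.0, -75.3]
force: [0.1, -0.4, -0.8]
opening: 0.0261
grip_force: 25.0
19.5 [ 0.50424296 -0.03457683  0.03597406] [-0.04046181  0.10315326] -75.34026582941678 [ 0.11082488 -0.44585303 -0.83666645]
0.045 985 [-0.051  -0.0253] -0.0382 0.0433
0.06 888 [-0.0509 -0.0256] -0.0382 0.0433
0.075 822 [-0.0507 -0.0257] -0.0382 0.0433
end 0.030130944367564853
trough [-0.0544515  -0.02242278] -0.03843714090553554
arm [0.01561968 0.03953107]
```

```bash
python3 -m crank '[{"x":0.008,"y":-0.029,"z":0,"roll":0},{"x":0.007,"y":-0.029,"z":0,"roll":0},{"x":0,"y":0,"z":0,"roll":0},{"x":0,"y":0,"z":0,"roll":0},{"x":0,"y":0,"z":0,"roll":0},{"x":0,"y":0,"z":-0.02,"roll":0},{"x":0,"y":0,"z":-0.02,"roll":0},{"x":0,"y":0,"z":0,"roll":0},{"x":0,"y":0,"z":0,"roll":0},{"x":0,"y":0,"z":0,"roll":0}]'
python3 - <<'E'
from h import *
exec(open('m.py').read())
v,u=np.where((abs(L[...,0]+.038)<.02)&(abs(L[...,1]-.031)<.03));
c=im[max(v.min()-5,0):v.max()+5,max(u.min()-40,0):u.max()+20];c=cv2.resize(c,None,fx=6,fy=6,interpolation=2)[:600,:800];cv2.imwrite('pics/c7.png',c);print(c.shape)
E
```

```text
time: 20.55
tool_pos: [0.5048, -0.0374, 0.0337]
ee_rot: [180.0, 0.0, -75.3]
force: [-0.2, 0.7, -1.5]
opening: 0.0257
grip_force: 25.0
20.55 [ 0.50477753 -0.03744352  0.03370761] [-0.0406671   0.10024439] -75.34271442257453 [-0.17910835  0.72405769 -1.45828465]
0.045 930 [-0.051  -0.0256] -0.0383 0.0409
0.06 871 [-0.0512 -0.0257] -0.0385 0.041
0.075 797 [-0.051 -0.026] -0.0385 0.041
end 0.03016376658654679
trough [-0.05445353 -0.02243642] -0.03844497876858858
arm [0.01553396 0.03965035]
(600, 800, 3)
```

View pics/c7.png

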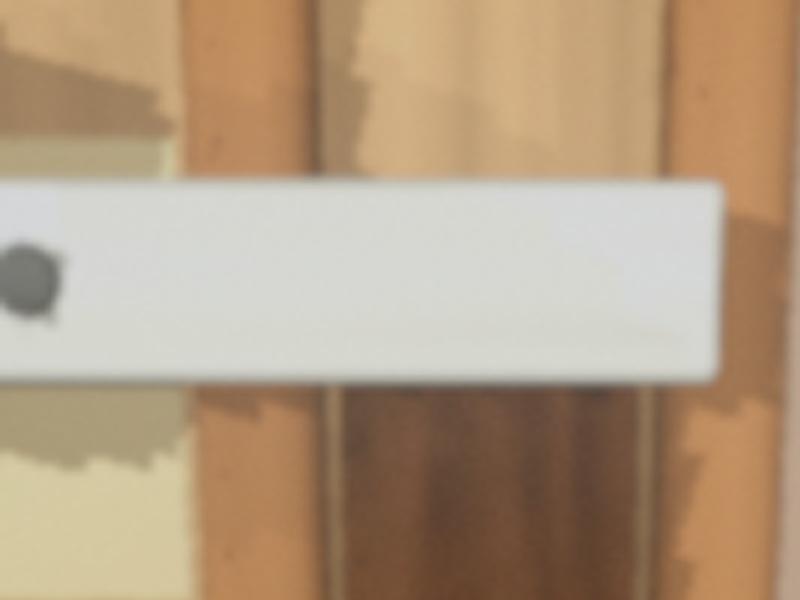

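The blank lies between the rails with its end up to the stop arm (crop row 385). I'll nudge it 1 mm to close any hidden gap, then release.

```bash
python3 -m crank '[{"x":0.005,"y":-0.02,"z":0,"roll":0},{"x":0,"y":0,"z":0,"roll":0},{"x":0,"y":0,"z":0,"roll":0},{"x":0,"y":0,"z":0,"roll":0},{"x":0,"y":0,"z":0,"roll":0},{"x":0,"y":0,"z":0,"roll":0},{"x":0,"y":0,"z":0,"roll":0},{"x":0,"y":0,"z":0,"roll":0},{"x":0,"y":0,"z":0,"roll":0},{"x":0,"y":0,"z":0,"roll":0}]'
```

```text
time: 21.6
tool_pos: [0.5047, -0.0375, 0.0336]
ee_rot: [180.0, 0.1, -75.3]
force: [-0.7, 5.8, -0.7]
opening: 0.0257
grip_force: 25.0
```

```bash
python3 -m crank '[{"x":0,"y":0,"z":0,"roll":0},{"x":0,"y":0,"z":0,"roll":0},{"x":0,"y":0,"z":0,"roll":0},{"x":0,"y":0,"z":0,"roll":0},{"x":0,"y":0,"z":0,"roll":0},{"x":0,"y":0,"z":0.3,"roll":0},{"x":0,"y":0,"z":0.6,"roll":0},{"x":0,"y":0,"z":0.8,"roll":0},{"x":0,"y":0,"z":0.8,"roll":0},{"x":0,"y":0,"z":0.5,"roll":0}]' 0.1
python3 - <<'E'
from h import *
s=state();print(s['time'],s['tool_pos'])
viewer.snapshot('wrist')
im,P,L=look();z=P[...,2];cv2.imwrite('w8.png',im)
b=(abs(z-.041)<.004)&(abs(L[...,0]+.039)<.016)&(L[...,1]>.0);
print('blank',np.percentile(L[b],[1,99],axis=0))
m=b&(L[...,1]>.035);n=b&(L[...,1]<.028)
print('end face dark/bright edge');
for y in np.arange(.024,.04,.001):
    k=(abs(L[...,1]-y)<.0005)&(abs(L[...,0]+.039)<.008);print(f'{y:.3f}:{im[k].mean():.0f},{np.nanmedian(z[k]):.3f}',end=' ')
for y in(.05,.08,.11):
    k=b&(abs(L[...,1]-y)<.006)
    if k.sum()>5:print(y,np.percentile(L[k][:,0],[1,99]))
E
```

```text
time: 22.6
tool_pos: [0.5059, -0.0387, 0.1868]
ee_rot: [-179.8, -0.1, -75.3]
force: [0.5, 0.3, -0.4]
opening: 0.0502
grip_force: 0.0
22.6 [ 0.50588427 -0.03866053  0.18679357]
block [[0.0184, -0.0041], [0.0384, 0.0136], [0.059, 0.0316]]
arm [[-0.053, 0.0157], [0.0081, 0.0579]]
0.0320:178 0.0335:171 0.0350:172 0.0365:172 0.0380:180 0.0395:199 0.0410:207 0.0425:209 0.0440:209 0.0455:209 0.0470:208 0.0485:208 0.0500:208 0.0515:205 0.0530:190 0.0545:180 
blank [[-0.0518526   0.01766298]
 [-0.02587808  0.1716477 ]]
end face dark/bright edge
0.024:226,0.045 0.025:226,0.045 0.026:225,0.045 0.027:225,0.046 0.028:225,0.045 0.029:225,0.045 0.030:221,0.045 0.031:197,0.045 0.032:141,0.026 0.033:100,0.041 0.034:96,0.041 0.035:96,0.041 0.036:97,0.041 0.037:96,0.040 0.038:96,0.041 0.039:95,0.041 0.05 [-0.05073146 -0.02597111]
0.08 [-0.05120318 -0.0258031 ]
0.11 [-0.05170652 -0.02682266]
```

```bash
python3 -c "
from plant import ctrl;print(ctrl.job_done())"
```

```text
the job is handed in; nothing more can be done
None
```

I handed the job in at about 23 s: by my last camera measurement the stop's face is within about 1 mm of the pencil line, the blank lies flat in the trough against the stop, and the gripper is clear of everything; I saw no verdict and did not re-check the offcut, tin and file afterwards.

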